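# Stack two offcuts in a swing-arm clamp and screw it tight

## Robot

A 6-joint arm with a two-finger parallel gripper is mounted at the origin on a cart in front of the work surface, level with it; the furniture and walls round the work are solid. World frame = base frame: x ahead of the robot, y to its left, z up, the work surface at z = 0. Lengths are in m, angles in rad, forces in N, time in s.
With the tool pointing down it reaches from about 0.4 to 0.825 m from the base axis. Payload 7 kg.
Tool frame: the origin (TCP) lies between the finger pads; the fingertips stand 22 mm ahead of it and the grasp point (between the pads) lies 3 mm ahead of it (arm.tip_reach is the distance from the TCP to the fingertips, in m); z points along the fingers, y is the line along which they close (so a half turn about z gives the same grasp; the last joint's range is limited). The gripper opens to 88 mm and grips with 3 to 60 N. Pads are 19 mm wide; open, the fingers measure 130 mm over their backs; the gripper's body (78 mm by 193 mm) begins 47 mm behind the grasp point.
Start: joints at [1.589, 0.359, 0.012, 0, -1.224, -0.288], TCP at [0.18, 0.651, 0.249] pointing down, gripper open.
Joint ranges: [-3.07, 3.07], [-1.43, 2.12], [-1.02, 1.25], [-3.03, 1.67], [-3.05, -0], [-3.03, 3.03]. Speed limits (rad/s): [2.39, 2.39, 3.01, 3.14, 3.14, 3.14].

## Interface

Orientations are given as [roll, pitch, yaw] about the fixed x, y, z axes, in that order (R = Rz(yaw) Ry(pitch) Rx(roll)).
In Python, from station import arm, viewer gives the robot as it stands. The module is installed in compiled form; this text tells all that it offers.
- The arm moves only by the tool apply_moves, never from a script. Its argument "commands" is a list that holds one entry, the list of rows, each a list of 5 numbers: the closure, from -1 (fully open) to 1 (shut), then the shift along the world's x, y, z as a fraction of full scale, then the turn about the world's z as a fraction of full scale. In form: [[[fingers, tx, ty, tz, yaw], ...]]. A call has 1 to 12 rows; each row shifts and turns the commanded pose from where the row before left it; what a row does not reach is not made up. Full scale, the value 1, is 20 cm for a shift and pi rad for a turn. A row lasts 1/10 s, in which the tool goes at most 50 mm and 8.59 degrees, less where a joint would pass 70% of its speed; a pose out of reach is approached as far as the arm can. A call with a number of a shift or a turn outside -1 to 1 is refused whole. A call with a gripper value outside its range is refused whole. The fingers move at their own pace and stop on an object; "force" is the grip in N (left out, the last holds). Time passes only in rows, so rows that do not move let the fingers close. It gives the time, the measured TCP pose, the force, the opening and the grip force at its end, in the units of the state.
- arm.get_state(): the state, without advancing time (a new reading comes with each control period).
- viewer.grab_frame(name): name is "side" or "top"; returns a dict with "image" (420x560x3 uint8, blue, green, red), "mtx" (3x3 intrinsics, pixels), "rvec" (rotation vector, rad) and "tvec" (3), from world to camera coordinates, as OpenCV has them. Camera axes: x right, y down, z forward; pixel columns grow to the right and rows downward; lengths in m; the calibration is good to about 2 mm. A picture is of the moment at which its call begins. There is no depth.
- arm.job_done(): hands the job in; it is judged then, once.
The state is a dict: "t": time; "q": joint angles; "qd": joint speeds; "joint_efforts": joint torques, N m; "eef_pos": TCP position; "ee_rot": TCP orientation; "force": force on the tool from outside, world axes, zero at the start; "moment": the same for the moment, N m; "width": finger opening in m; "gripper_force": force on a finger pad.
Only numpy, scipy, OpenCV 4.12 (cv2) and the standard library are available. Lean on these libraries where they do the work, as an engineer would, in place of code of your own. Each camera call takes 0.05 s, during which the arm holds its last target. There are 200 camera calls.

## Task

Lay the long pale offcut flat on the middle of the clamp's bed, between its two end stops, let go of it, then set the short dark offcut flat on top of it, centred and with their lengths in line, and let go. Then swing the clamp arm across until it meets its stop over the stack, and turn the T-handle clockwise until the foot bears on the dark offcut and the rising resistance shows the stack is firmly clamped, without overtightening. Let go with the stack clamped, and leave the glue bottle, the steel can and the sanding block standing where they are.

Things in the scene. Friction and masses are not known exactly. Their poses are not given: they have to be found in the camera images.
- maple_centre (a point): Centre of the pale (maple) offcut, the base piece: a plain block 42 (x) x 85 (y) x 20 (z) mm, about 55 g; this point is half-way up. z is up, y along its length.
- walnut_centre (a point): Centre of the dark (walnut) offcut, the top piece: a plain block 36 (x) x 62 (y) x 26 (z) mm, about 45 g; this point is half-way up. z is up, y along its length.
- bed (a point): Centre of the top of the clamp's plywood bed (80 x 120 mm), 16 mm above the bench; fixed. y: along the bed, the way the pale offcut shall lie between two steel end stops (inner faces at y = +-48.5 mm, 40 mm wide, 8 mm above the bed). x points to the arm's pivot pillar (radius 16, 100 mm tall), 140 mm away. Base plate 130 mm wide, from x = -55 to +170 mm.
- pivot (a point): Vertical axis of the clamp arm at the pillar's top, 100 mm above the bench; same axes as the bed.
- swing_knob (a point): Centre of the black ball (22 mm) on the upright 12 mm steel pin by which the arm is swung: 45 mm from the pivot, 172 mm above the bench; the pin runs down to the arm's top at 116 mm. Site x: along the arm, from T-handle to pivot. The arm is a bar 22 mm wide, 16 mm deep, 140 mm from pivot to screw, underside 100 mm above the bench.
- clamp_arm (a joint): Angle of the clamp arm, rad: 0 = against its stop, with the screw exactly over the bed's centre; it grows counter-clockwise seen from above as the arm swings away towards the bed's -y side, up to 1.9. A hinge friction of 0.1 N m keeps it where it is left.
- t_bar (a point): Centre of the T-handle's steel cross bar: 80 mm long (along point x), 12 mm wide, 14 mm high, with small round ends 17 mm across; on the screw's axis, 163 mm above the bench at handle angle 0; it sinks as the screw goes down. It moves with the arm.
- t_handle (a joint): Angle of the T-handle, rad, growing clockwise seen from above (tightening); each rad lowers the screw 4 mm (limits -0.3 and 4.5). Turning takes 0.26 N m when free. The foot is sprung: once it touches, each further rad adds 32 N of clamp force and 0.13 N m of resistance. The screw holds itself when let go.
- foot_face (a point): Centre of the underside of the round black foot (28 mm across) below the screw: 68 mm above the bench at handle angle 0; the finished stack's top is 62 mm above the bench.
- foot: The round black sprung foot itself, which presses on the dark offcut: 25 to 45 N is a firm clamp, over 60 N is overtightened; origin at the centre of its underside, z up.
- maple: The pale offcut; origin at the centre of its underside.
- walnut: The dark offcut; origin at the centre of its underside.
- glue_bottle: Glue bottle, 58 mm across, 166 mm tall, upright; leave alone; origin at the centre of its underside. Behind it a lamp head hangs at about x = 0.60, y = 0.25, z = 0.36 m: keep the wrist clear of it.
- steel_can: Steel can with lid, 62 mm across, 115 mm tall, upright; leave alone; origin at the centre of its underside.
- sanding_block: Cork sanding block, 60 x 106 x 33 mm; leave alone; origin at the centre of its underside, y along its length.
There are look-alikes about, which are no part of the job. Of the things like the walnut, leave any that is turquoise; of the rest the smaller one is meant. What is meant by the maple is not yellow, and is the larger of those in its own colour.

How it is judged:
On the way, in this order (a step that is already met when the one before it is completed fails the run):
1. the pale offcut lies flat in the middle of the bed, released (x of maple_centre in the frame of bed between -0.01 and 0.01 m and y of maple_centre in the frame of bed between -0.01 and 0.01 m and z of maple_centre in the frame of bed below 0.013 m and angle between maple_centre's own z axis and vertical below 0.06 rad and angle between the y axis of maple_centre and the y axis of bed, either way round below 0.15 rad and linear speed of maple below 0.02 m/s and contact force between the fingers and maple below 0.1 N), for 0.2 s.
2. the dark offcut lies flat and centred on it, released (x of maple_centre in the frame of bed between -0.01 and 0.01 m and y of maple_centre in the frame of bed between -0.01 and 0.01 m and z of maple_centre in the frame of bed below 0.013 m and angle between each of maple_centre, walnut_centre's own z axis and vertical below 0.06 rad and angle between the y axis of maple_centre and the y axis of bed, either way round below 0.15 rad and x of walnut_centre in the frame of maple_centre between -0.009 and 0.009 m and y of walnut_centre in the frame of maple_centre between -0.011 and 0.011 m and z of walnut_centre in the frame of maple_centre between 0.02 and 0.026 m and angle between the y axis of walnut_centre and the y axis of maple_centre, either way round below 0.17 rad and linear speed of each of maple, walnut below 0.02 m/s and contact force between the fingers and walnut below 0.1 N), for 0.2 s.
3. the clamp arm is against its stop over the stack (x of maple_centre in the frame of bed between -0.01 and 0.01 m and y of maple_centre in the frame of bed between -0.01 and 0.01 m and z of maple_centre in the frame of bed below 0.013 m and angle between each of maple_centre, walnut_centre's own z axis and vertical below 0.06 rad and angle between the y axis of maple_centre and the y axis of bed, either way round below 0.15 rad and x of walnut_centre in the frame of maple_centre between -0.009 and 0.009 m and y of walnut_centre in the frame of maple_centre between -0.011 and 0.011 m and z of walnut_centre in the frame of maple_centre between 0.02 and 0.026 m and angle between the y axis of walnut_centre and the y axis of maple_centre, either way round below 0.17 rad and value of joint clamp_arm below 0.05 rad), for 0.1 s.
4. the foot presses on the dark offcut with over 20 N (all of step 3 and contact force between foot and walnut above 20 N), for 0.2 s.
At the end, for the whole second after the job is handed in: Pale offcut flat on the bed, within 10 mm of its centre each way and 0.15 rad of its length; dark offcut flat on it, centred within 9 mm across, 11 mm along, 0.17 rad; arm within 0.05 rad of its stop; foot presses the dark offcut with over 20 N; all at rest (all of step 4 and linear speed of each of maple, walnut below 0.02 m/s); the robot touches nothing.
It fails at once if the stack is overtightened (foot force above 60 N) (contact force between foot and walnut above 60 N).
It fails at once if the glue bottle is moved over 25 mm or tipped (distance of glue_bottle from where it was at the start of the episode above 0.025 m or angle between glue_bottle's own z axis and vertical above 0.3 rad).
It fails at once if the steel can is moved over 25 mm or tipped (distance of steel_can from where it was at the start of the episode above 0.025 m or angle between steel_can's own z axis and vertical above 0.3 rad).
It fails at once if the sanding block is moved over 25 mm or tipped (distance of sanding_block from where it was at the start of the episode above 0.025 m or angle between sanding_block's own z axis and vertical above 0.3 rad).
It also fails if it takes over 72 s, if anything falls off the work surface, if the arm or the gripper's body presses on something with over 40 N, if the wrist force passes 120 N, or if a joint passes its speed limit or range.

## Working session

There is one attempt and no reset: what is moved stays moved. The work goes in short steps, Python scripts to look and compute and a tool call to move; the robot and the scene stay as the last step left them, time stands still between calls to the robot, and variables do not carry over. Pictures are saved under pics/ and viewed, at most 10 in all, crops included, and the job is handed in when it is done.

Besides the shell and the picture viewer there is one more tool, called by a JSON object that holds its "name" and its "arguments". apply_moves: Moves the arm, as the interface text tells. Shift numbers are shares of 20 cm and turn numbers shares of pi rad, none past 1 either way. Its arguments: {"type":"object","properties":{"commands":{"type":"array","items":{"type":"array","items":{"type":"array","items":{"type":"number"}}}},"force":{"type":"number"}},"required":["commands"]}

```bash
mkdir -p pics
cat > h.py <<'E'
import cv2, numpy as np
from station import arm, viewer
def grab(n,name=None):
    f=viewer.grab_frame(n)
    if name: cv2.imwrite('pics/'+name,f['image'])
    return f
def ray(f,u,v,z):
    R=cv2.Rodrigues(np.array(f['rvec'],float))[0]; t=np.array(f['tvec'],float).ravel()
    d=R.T@np.linalg.inv(np.array(f['mtx']))@np.array([u,v,1.]); c=-R.T@t
    return (c+d*(z-c[2])/d[2])
def proj(f,P):
    return cv2.projectPoints(np.array(P,float).reshape(-1,3),np.array(f['rvec'],float),np.array(f['tvec'],float),np.array(f['mtx'],float),None)[0][:,0]
E
python3 - <<'E'
from h import *
a=grab('top','t0.png');b=grab('side','s0.png')
for f in(a,b):
    R=cv2.Rodrigues(f['rvec'])[0];print((-R.T@np.ravel(f['tvec'])).round(3),R[2].round(2),f['mtx'][0][0])
s=arm.get_state();print(s)
E
```

```text
[0.356 0.022 1.058] [ 0.14  0.   -0.99] 382.6249037484535
[ 0.034 -1.069  0.762] [ 0.34  0.82 -0.46] 503.85830480820795
{'t': 0.1, 'q': array([ 1.58911528e+00,  3.59285165e-01,  1.11372221e-02, -3.03381633e-04,
       -1.22410788e+00, -2.88111026e-01]), 'qd': array([-0.00084056, -0.00058242,  0.00059489,  0.00148043, -0.0007847 ,
        0.00033855]), 'joint_efforts': array([-2.08049451e-04, -5.84164417e+01,  2.93751258e+01,  7.01559439e+00,
        1.01602662e-02, -5.22772507e-05]), 'eef_pos': array([0.1798187 , 0.65017602, 0.24773098]), 'ee_rot': array([ 3.14011227e+00, -1.41281549e-04, -2.69895261e-01]), 'force': array([0.67320617, 0.53948438, 0.63146356]), 'moment': array([-0.00978925, -0.04314984, -0.02131125]), 'gripper_force': 0.0, 'width': 0.08803190769545267}
```

View pics/t0.png

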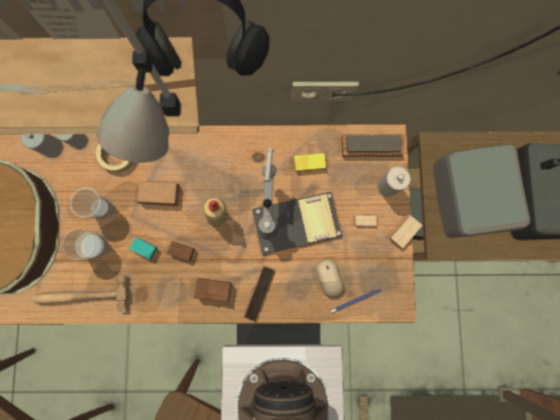

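View pics/s0.png

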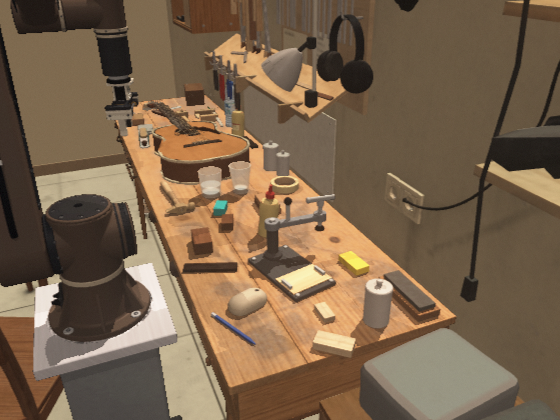

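The top view shows the pale blocks at (407,232), large, and (366,221), small. The dark brown ones are at (182,251), small, and (213,290), large. The turquoise block is at (143,248), the bed at about (318,219), the pillar at about (266,222), and the arm points up to about (268,155). The sanding block is at (158,193), the glue bottle at (215,210) and the can at (396,180).

Run:
```python
from h import *
f=grab('top'); im=f['image']; hsv=cv2.cvtColor(im,cv2.COLOR_BGR2HSV)
for n,(u,v) in dict(maple=(407,232),walnut=(182,251),bed=(318,215),bench=(385,240),base=(290,230),ball=(268,203)).items(): print(n,hsv[v,u])
big=cv2.resize(im[130:275,240:430],None,fx=4,fy=4,interpolation=cv2.INTER_CUBIC)
cv2.imwrite('pics/c1.png',big)
w=cv2.resize(im[225:275,150:215],None,fx=8,fy=8,interpolation=cv2.INTER_CUBIC); cv2.imwrite('pics/c2.png',w)
```

```text
maple [ 20  90 222]
walnut [ 12 131 123]
bed [ 26  88 224]
bench [ 15 105 170]
base [22 30 93]
ball [15 14 37]
```

View pics/c1.png

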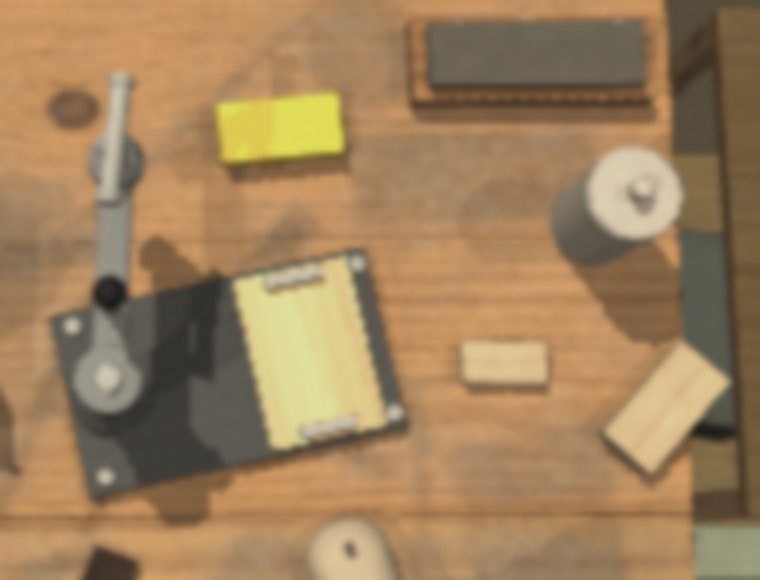

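View pics/c2.png

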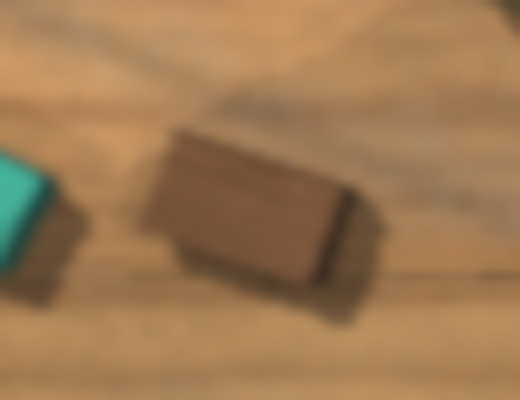

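The bed's corners in the crop are (234,278), (352,252), (388,428) and (270,450). The maple top's are (683,343), (728,382), (650,468) and (603,433), and the walnut top's (second crop) are (178,130), (350,188), (318,284) and (143,222). The T-bar lies along the arm at about (115,137), and the ball is at (110,292).

Run:
```python
from h import *
f=grab('top'); g=grab('side')
def pts(L,s,o,z): 
    return np.array([ray(f,(x+.5)/s-.5+o[0],(y+.5)/s-.5+o[1],z)[:2] for x,y in L])
def rep(n,P):
    e=P-np.roll(P,-1,0); L=np.hypot(*e.T); i=0 if L[0]+L[2]>L[1]+L[3] else 1
    d=e[i]-e[i+2]; print(n,P.mean(0).round(4),'sides',L.round(4),'long yaw',np.degrees(np.arctan2(d[1],d[0])).round(1)%180)
o=(240,130)
rep('maple',pts([(683,343),(728,382),(650,468),(603,433)],4,o,.02))
rep('walnut',pts([(178,130),(350,188),(318,284),(143,222)],8,(150,225),.026))
rep('bed',pts([(234,278),(352,252),(388,428),(270,450)],4,o,.016))
rep('plate',pts([(52,320),(362,250),(408,425),(97,498)],4,o,.01))
print('stops',pts([(294,277),(328,428)],4,o,.024))
print('ball',pts([(110,292)],4,o,.176),'pillar/pivot',pts([(109,378)],4,o,.118),'tbar ends',pts([(120,75),(110,197)],4,o,.17))
# masks check side view maple and bed
hs=cv2.cvtColor(f['image'],cv2.COLOR_BGR2HSV)
for n,r,lo,hi,z in[('mapmask',(380,205,440,260),(12,50,195),(26,115,255),.02),('walmask',(160,235,205,270),(5,60,80),(16,200,135),.026)]:
    m=cv2.inRange(hs,lo,hi); k=np.zeros_like(m); k[r[1]:r[3],r[0]:r[2]]=m[r[1]:r[3],r[0]:r[2]]
    c=max(cv2.findContours(k,0,2)[0],key=cv2.contourArea); q=cv2.boxPoints(cv2.minAreaRect(c)); rep(n,np.array([ray(f,u,v,z)[:2] for u,v in q]))
cv2.imwrite('pics/s1.png',cv2.resize(g['image'][170:370,160:440],None,fx=2.8,fy=2.8,interpolation=cv2.INTER_CUBIC))
```

```text
maple [ 0.452  -0.3413] sides [0.0397 0.0809 0.0388 0.0842] long yaw 136.4
walnut [0.4037 0.2702] sides [0.0618 0.0335 0.0629 0.0327] long yaw 70.8
bed [ 0.4918 -0.1011] sides [0.0839 0.1241 0.082  0.1211] long yaw 10.3
plate [ 0.4782 -0.0457] sides [0.2213 0.1256 0.2189 0.1267] long yaw 102.7
stops [[ 0.54219502 -0.08966287]
 [ 0.43832717 -0.11049655]]
ball [[0.5066118  0.03442133]] pillar/pivot [[0.46262759 0.03609912]] tbar ends [[0.63969557 0.02793971]
 [0.56481747 0.03426307]]
mapmask [ 0.4522 -0.3413] sides [0.0816 0.0394 0.0813 0.0391] long yaw 137.6
walmask [0.3956 0.2645] sides [0.0462 0.0826 0.046  0.0821] long yaw 71.5
```

View pics/s1.png

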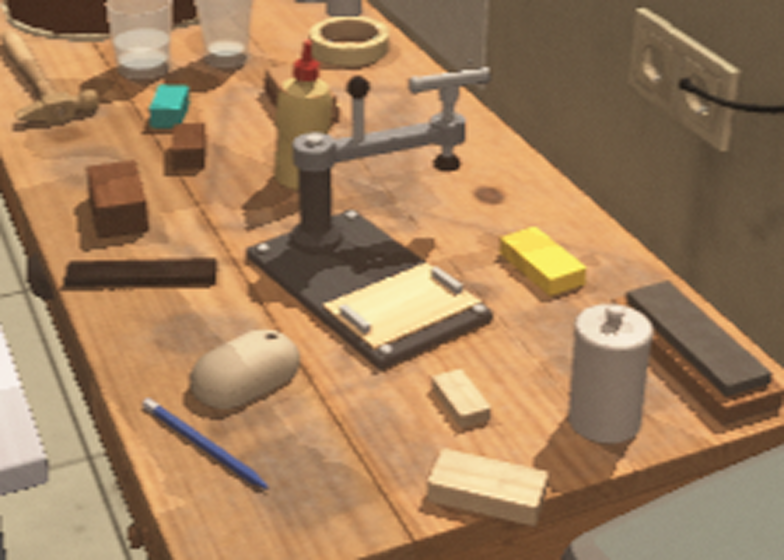

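Run:
```python
from h import *
f=grab('top'); im=f['image'];hsv=cv2.cvtColor(im,cv2.COLOR_BGR2HSV)
m=cv2.inRange(hsv,(0,150,90),(6,255,255))|cv2.inRange(hsv,(172,150,90),(180,255,255))
m[:180]=0;m[235:]=0;m[:,:195]=0;m[:,235:]=0
ys,xs=np.nonzero(m);print(xs.mean(),ys.mean(),len(xs),ray(f,xs.mean(),ys.mean(),.155))
t=cv2.inRange(hsv,(75,100,80),(100,255,255));c=max(cv2.findContours(t,0,2)[0],key=cv2.contourArea)
print('turq',[ray(f,u,v,.02)[:2].round(3) for u,v in cv2.boxPoints(cv2.minAreaRect(c))])
```

```text
213.27941176470588 205.2058823529412 68 [0.50476716 0.16354962 0.155     ]
turq [array([0.409, 0.411]), array([0.441, 0.396]), array([0.413, 0.34 ]), array([0.382, 0.354])]
```

{"name": "apply_moves", "arguments": {"commands": [[[-1,0.1,-0.25,0,-0.04],[-1,0.15,-0.25,0,-0.04],[-1,0.2,-0.25,0,-0.04],[-1,0.2,-0.25,0,-0.033],[-1,0.2,-0.25,0,0],[-1,0.15,-0.25,0,0],[-1,0.15,-0.25,0,0],[-1,0.1,-0.25,0,0]]]}}

```text
t: 1.1
eef_pos: [0.3889, 0.3103, 0.2487]
ee_rot: [-3.141, -0.0, -0.75]
force: [1.0, -0.4, 0.8]
width: 0.0875
gripper_force: 0.0
```

{"name": "apply_moves", "arguments": {"commands": [[[-1,0.05,-0.24,0,0],[-1,0.05,-0.24,0,0],[-1,0.05,-0.24,0,0],[-1,0.05,-0.24,0,0],[-1,0.05,-0.24,0,0],[-1,0.065,-0.24,0,0],[-1,0,-0.24,0,0],[-1,0,-0.24,0,0],[-1,0,-0.24,0,0],[-1,0,-0.24,0,0],[-1,0,-0.24,0,0],[-1,0,-0.24,0,0]]]}}

```text
t: 2.3
eef_pos: [0.4506, -0.2661, 0.2489]
ee_rot: [-3.141, -0.001, -0.75]
force: [1.4, 1.0, -0.3]
width: 0.0878
gripper_force: 0.0
```

{"name": "apply_moves", "arguments": {"commands": [[[-1,0,-0.24,0,0],[-1,0,-0.12,-0.1,0],[-1,0,0,-0.2,0],[-1,0,0,-0.2,0],[-1,0,0,0,0],[-1,0,0,0,0]]]}}

```text
t: 2.9
eef_pos: [0.451, -0.3363, 0.1491]
ee_rot: [3.14, 0.001, -0.75]
force: [0.3, -1.0, 0.9]
width: 0.0878
gripper_force: 0.0
```

```bash
python3 -c "
from h import *
s=arm.get_state();print(s['q'].round(3),s['eef_pos'],s['ee_rot'])"
```

```text
[-2.920e-01  2.620e-01 -3.730e-01  1.000e-03 -9.370e-01  1.113e+00] [ 0.45100649 -0.33627899  0.14909374] [ 3.14049791e+00  7.77253392e-04 -7.49913290e-01]
```

{"name": "apply_moves", "arguments": {"commands": [[[-1,0.005,-0.025,-0.2,0],[-1,0,0,-0.2,0],[-1,0,0,-0.15,0],[-1,0,0,-0.06,0],[-1,0,0,0,0],[0.1,0,0,0,0],[0.3,0,0,0,0],[0.3,0,0,0,0],[0.3,0,0,0,0],[0.3,0,0,0,0]]], "force": 25}}

```text
t: 3.9
eef_pos: [0.4522, -0.3412, 0.0271]
ee_rot: [-3.141, -0.001, -0.75]
force: [-0.2, -0.4, 0.5]
width: 0.0531
gripper_force: 0.0
```

{"name": "apply_moves", "arguments": {"commands": [[[0.3,0,0,0,0],[0.3,0,0,0,0],[0.3,0,0,0,0],[0.3,0,0,0,0]]], "force": 25}}

```text
t: 4.3
eef_pos: [0.452, -0.3411, 0.0267]
ee_rot: [3.142, -0.0, -0.75]
force: [-0.1, 0.7, 3.2]
width: 0.042
gripper_force: 25.0
```

{"name": "apply_moves", "arguments": {"commands": [[[0.3,0,0,0.1,0],[0.3,0,0,0.25,0],[0.3,0,0,0.25,0],[0.3,0,0.15,0,0.0434],[0.3,0.02,0.2,0,0.0434],[0.3,0.035,0.2,0,0.0434],[0.3,0.035,0.2,0,0.0434],[0.3,0.035,0.2,0,0.0434],[0.3,0.035,0.15,0,0.0434],[0.3,0.035,0.1,0,0.0434],[0.3,0,0,0,0],[0.3,0,0,0,0]]]}}

```text
t: 5.5
eef_pos: [0.4908, -0.1006, 0.1463]
ee_rot: [-3.141, 0.001, 0.204]
force: [-0.4, -0.4, -1.2]
width: 0.0419
gripper_force: 25.0
```

Run:
```python
from h import *
s=arm.get_state();print(s['q'].round(3),s['eef_pos'],s['ee_rot'],s['width'])
f=grab('top');g=grab('side')
A=cv2.resize(f['image'][130:275,250:400],None,fx=2.6,fy=2.6,interpolation=cv2.INTER_CUBIC)
B=cv2.resize(g['image'][180:325,230:380],None,fx=2.6,fy=2.6,interpolation=cv2.INTER_CUBIC)
cv2.imwrite('pics/m1.png',np.hstack([A,B]))
```

```text
[ 0.191  0.169 -0.506 -0.    -0.897  1.584] [ 0.49075508 -0.10064061  0.14628954] [-3.14144836e+00  5.94454939e-04  2.03625519e-01] 0.04188353539701847
```

View pics/m1.png

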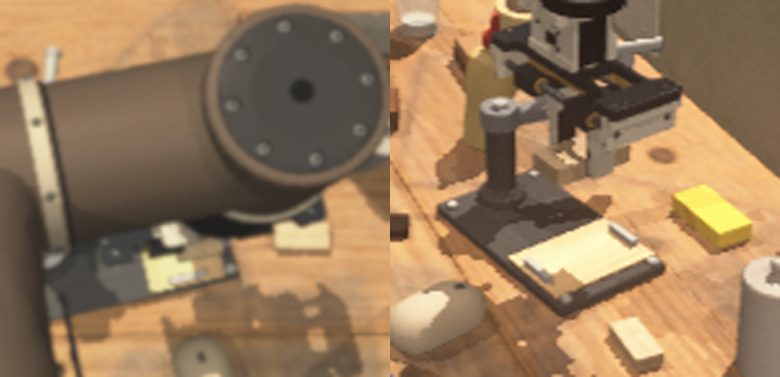

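The maple is held across its width between the fingers, above and in line with the bed, and the path down is clear.

{"name": "apply_moves", "arguments": {"commands": [[[0.3,0,0,-0.12,0],[0.3,0,0,-0.15,0],[0.3,0,0,-0.12,0],[0.3,0,0,-0.08,0],[0.3,0,0,-0.03,0],[0.3,0,0,-0.015,0],[0.3,0,0,0,0]]]}}

```text
t: 6.3
eef_pos: [0.4911, -0.1014, 0.0438]
ee_rot: [3.141, -0.0, 0.203]
force: [-0.5, 0.1, -0.8]
width: 0.042
gripper_force: 25.0
```

Release, rise straight up and go clear for a look.

{"name": "apply_moves", "arguments": {"commands": [[[0.3,0,0,-0.005,0],[0,0,0,0,0],[-0.4,0,0,0,0],[-0.4,0,0,0,0],[-0.4,0,0,0,0],[-0.4,0,0,0,0],[-0.4,0,0,0,0],[-0.64,0,0,0.1,0],[-0.64,0,0,0.25,0],[-0.64,0,0,0.25,0],[-0.64,0,0,0.25,0],[-0.64,0,0,0.15,0]]]}}

```text
t: 7.5
eef_pos: [0.4919, -0.1012, 0.2469]
ee_rot: [3.141, -0.005, 0.204]
force: [-0.0, -0.1, -0.1]
width: 0.0719
gripper_force: 0.0
```

{"name": "apply_moves", "arguments": {"commands": [[[-0.64,-0.05,0.2,0,-0.0213],[-0.64,-0.05,0.24,0,-0.0213],[-0.64,-0.06,0.24,0,-0.0213],[-0.64,-0.06,0.24,0,-0.0213],[-0.64,-0.06,0.24,0,-0.0213],[-0.64,-0.06,0.24,0,-0.0213],[-0.64,-0.05,0.24,-0.05,-0.0213],[-0.64,-0.05,0.217,-0.1,-0.0213],[-0.64,0,0,-0.2,0],[-0.64,0,0,-0.15,0],[-0.64,0,0,0,0]]]}}

```text
t: 8.6
eef_pos: [0.4008, 0.2685, 0.1389]
ee_rot: [3.134, 0.003, -0.331]
force: [-0.4, -0.5, 1.2]
width: 0.072
gripper_force: 0.0
```

Run:
```python
from h import *
s=arm.get_state();print(s['eef_pos'],s['ee_rot'],s['width'])
f=grab('top');g=grab('side')
A=cv2.resize(f['image'][180:270,280:370],None,fx=4.4,fy=4.4,interpolation=cv2.INTER_CUBIC)
B=cv2.resize(g['image'][170:260,190:280],None,fx=4.4,fy=4.4,interpolation=cv2.INTER_CUBIC)
cv2.imwrite('pics/m2.png',np.hstack([A,B]))
```

```text
[0.40082034 0.26849771 0.13892114] [ 3.13436423e+00  2.78217375e-03 -3.31170125e-01] 0.07198505819588445
```

View pics/m2.png

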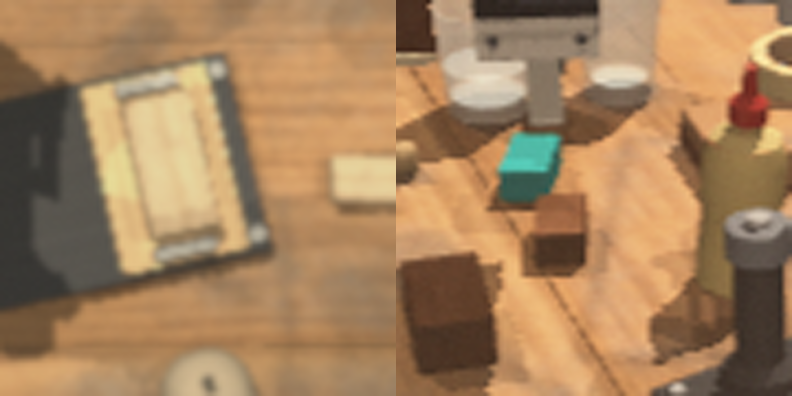

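Top: the maple sits between the stops with its centre at crop (171,163), and the stops' midpoint is at about (169,165). Side: the gripper hangs above the walnut, with the turquoise block beside it.

{"name": "apply_moves", "arguments": {"commands": [[[-0.64,0.015,0.008,-0.2,0],[-0.64,0,0,-0.2,0],[-0.64,0,0,-0.1,0],[-0.64,0,0,-0.045,0],[-0.64,0,0,0,0],[-0.64,0,0,0,0]]]}}

```text
t: 9.3
eef_pos: [0.4069, 0.2729, 0.0352]
ee_rot: [-3.139, -0.001, -0.331]
force: [-0.8, 0.5, 1.0]
width: 0.0717
gripper_force: 0.0
```

Run:
```python
from h import *
f=grab('top')
P=np.array([ray(f,280+(x+.5)/4.4-.5,180+(y+.5)/4.4-.5,.036)[:2] for x,y in [(122,98),(190,88),(222,228),(155,242)]])
print(P.mean(0)); d=P[0]-P[3]+P[1]-P[2];print(np.degrees(np.arctan2(d[1],d[0])),np.hypot(*(P-np.roll(P,-1,0)).T))
s=[ray(f,280+(x+.5)/4.4-.5,180+(y+.5)/4.4-.5,.024)[:2] for x,y in [(148,82),(190,248)]];print(s,np.mean(s,0))
s=arm.get_state();print(s['eef_pos'],s['ee_rot'],s['width'])
```

```text
[ 0.4909315  -0.10247949]
11.514246833828333 [0.04242928 0.08839041 0.04180781 0.09085983]
[array([ 0.54393423, -0.09004215]), array([ 0.44006318, -0.11370584])] [ 0.4919987 -0.101874 ]
[0.40692768 0.27299828 0.03531861] [-3.13864833e+00 -1.03525248e-03 -3.31212980e-01] 0.07187474125780277
```

{"name": "apply_moves", "arguments": {"commands": [[[-0.64,-0.016,-0.014,-0.02,0],[-0.64,0,0,0,0],[-0.3,0,0,0,0],[0,0,0,0,0],[0,0,0,0,0],[0,0,0,0,0],[0,0,0,0,0],[0,0,0,0,0]]], "force": 20}}

```text
t: 10.15
eef_pos: [0.4029, 0.2694, 0.0299]
ee_rot: [-3.141, -0.0, -0.331]
force: [-1.4, -0.7, 5.4]
width: 0.0622
gripper_force: 20.0
```

{"name": "apply_moves", "arguments": {"commands": [[[0,0,0,0.1,0],[0,0,0,0.24,0],[0,0,0,0.24,0],[0,0,0,0.24,0],[0,0,0,0.205,0],[0,0.02,-0.12,0,-0.041],[0,0.04,-0.22,0,-0.041],[0,0.05,-0.24,0,-0.041],[0,0.06,-0.24,0,-0.041],[0,0.06,-0.24,0,-0.041],[0,0.06,-0.24,0,-0.041],[0,0.06,-0.24,0,-0.041]]]}}

```text
t: 11.35
eef_pos: [0.4726, -0.0409, 0.2346]
ee_rot: [-3.141, 0.0, -1.238]
force: [1.2, 1.1, 0.7]
width: 0.0617
gripper_force: 20.0
```

{"name": "apply_moves", "arguments": {"commands": [[[0,0.06,-0.22,0,-0.0437],[0,0.03,-0.097,0,0],[0,0,0,-0.1,0],[0,0,0,-0.2,0],[0,0,0,-0.2,0],[0,0,0,-0.1,0],[0,0,0,0,0],[0,0,0,0,0]]]}}

```text
t: 12.15
eef_pos: [0.491, -0.1024, 0.1149]
ee_rot: [3.141, -0.0, -1.37]
force: [0.5, 0.5, -0.4]
width: 0.0619
gripper_force: 20.0
```

Run:
```python
from h import *
s=arm.get_state();print(s['q'].round(3),s['eef_pos'],s['ee_rot'],s['width'])
g=grab('side')
cv2.imwrite('pics/m3.png',cv2.resize(g['image'][170:320,230:380],None,fx=3.9,fy=3.9,interpolation=cv2.INTER_CUBIC))
```

```text
[ 0.187  0.209 -0.542  0.    -0.82   0.013] [ 0.49096931 -0.10236292  0.11487284] [ 3.14091481e+00 -3.08395019e-04 -1.37001136e+00] 0.061914453366250406
```

View pics/m3.png

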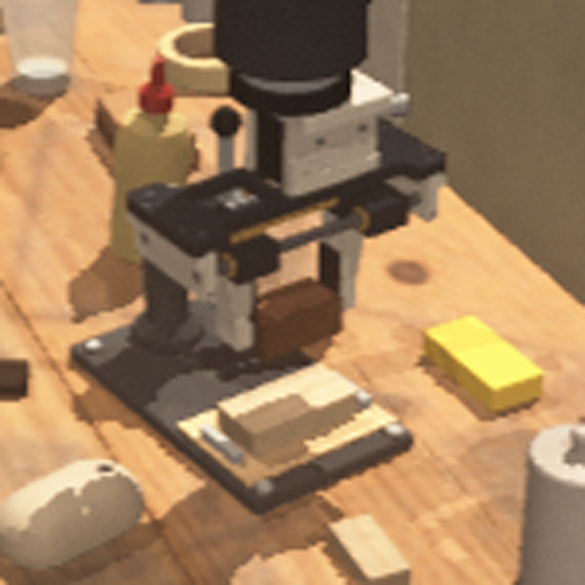

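The walnut is held level by its ends above the maple, with their lengths in line. I'll set it down and release.

{"name": "apply_moves", "arguments": {"commands": [[[0,0,0,-0.1,0],[0,0,0,-0.08,0],[0,0,0,-0.04,0],[0,0,0,-0.02,0],[0,0,0,-0.004,0],[0,0,0,0,0],[0,0,0,0,0]]]}}

```text
t: 12.9
eef_pos: [0.4912, -0.1022, 0.0665]
ee_rot: [-3.14, -0.0, -1.37]
force: [0.5, 0.3, -0.7]
width: 0.062
gripper_force: 20.0
```

{"name": "apply_moves", "arguments": {"commands": [[[-0.3,0,0,0,0],[-0.7,0,0,0,0],[-0.7,0,0,0,0],[-0.7,0,0,0,0],[-0.7,0,0,0,0],[-0.7,0,0,0.1,0],[-0.7,0,0,0.2,0],[-0.7,0,0,0.25,0],[-0.7,0,0,0.25,0],[-0.7,0,0,0.15,0]]]}}

```text
t: 13.9
eef_pos: [0.4917, -0.1024, 0.2601]
ee_rot: [-3.137, -0.001, -1.37]
force: [0.2, 0.6, -0.2]
width: 0.0745
gripper_force: 0.0
```

{"name": "apply_moves", "arguments": {"commands": [[[-0.7,0,0.06,0,0.0472],[-0.7,0,0.08,0,0.0472],[-0.7,0.01,0.08,0,0.0472],[-0.7,0.01,0.08,0,0.0472],[-0.7,0.01,0.08,0,0.0472],[-0.7,0.01,0.08,0,0.0472],[-0.7,0.01,0.08,0,0.0472],[-0.7,0.01,0.08,0,0.0472],[-0.7,0.015,0.064,0,0.0472],[-0.7,0,0,0,0],[-0.7,0,0,0,0]]]}}

```text
t: 15.0
eef_pos: [0.5056, 0.0345, 0.2556]
ee_rot: [3.141, 0.0, -0.038]
force: [-0.7, 0.1, -0.5]
width: 0.0744
gripper_force: 0.0
```

Run:
```python
from h import *
s=arm.get_state();print(s['q'].round(3),s['eef_pos'],s['ee_rot'],s['width'])
g=grab('side');f=grab('top')
A=cv2.resize(f['image'][170:270,280:370],None,fx=4.4,fy=4.4,interpolation=cv2.INTER_CUBIC)
B=cv2.resize(g['image'][190:290,250:340],None,fx=4.4,fy=4.4,interpolation=cv2.INTER_CUBIC)
cv2.imwrite('pics/m4.png',np.hstack([A,B]))
for n,p in dict(knob=(.5066,.0344,.172),tcp=s['eef_pos']).items(): print(n,proj(g,p),proj(f,p))
```

```text
[ 0.456  0.075 -0.34  -0.    -1.156  1.076] [0.5055576  0.03452144 0.25562106] [ 3.14141532e+00  4.21045553e-04 -3.84658437e-02] 0.07441792082854698
knob [[287.27534006 201.32606698]] [[267.15971223 202.91666993]]
tcp [[286.78729734 172.24094579]] [[266.51855298 196.82410549]]
```

View pics/m4.png

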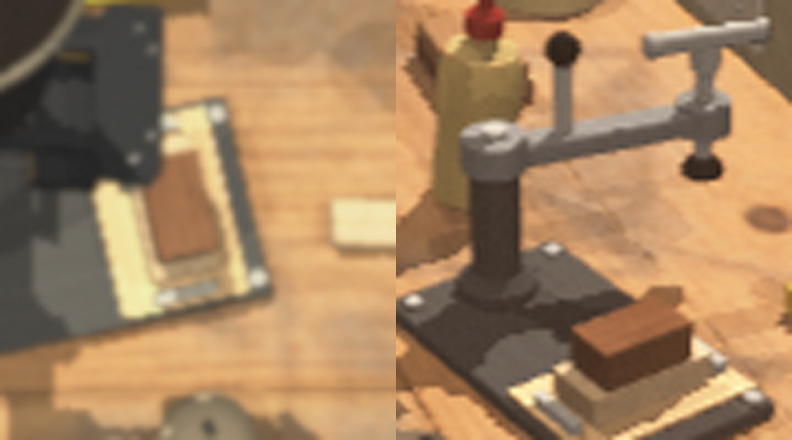

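The stack looks flat and centred, and the knob in the side view at (288,201) matches its prediction of (287,201). I'll go down onto the knob.

{"name": "apply_moves", "arguments": {"commands": [[[-0.7,0.005,0,-0.15,0],[-0.7,0,0,-0.15,0],[-0.7,0,0,-0.1,0],[-0.7,0,0,-0.018,0],[-0.2,0,0,0,0],[0.4,0,0,0,0],[0.9,0,0,0,0],[0.9,0,0,0,0],[0.9,0,0,0,0],[0.9,0,0,0,0],[0.9,0,0,0,0],[0.9,0,0,0,0]]], "force": 6}}

```text
t: 16.3
eef_pos: [0.5069, 0.0347, 0.1723]
ee_rot: [-3.141, -0.0, -0.036]
force: [-0.2, 2.2, -0.2]
width: 0.0213
gripper_force: 6.0
```

Run:
```python
from h import *
s=arm.get_state();print(s['eef_pos'],s['width'],s['gripper_force'],s['force'])
# arc: rows in units, 8 deg per row
p=np.array([.4626,.0361]); k=s['eef_pos'][:2]-p; print(np.hypot(*k),np.degrees(np.arctan2(k[1],k[0])))
a0=np.arctan2(k[1],k[0])
A=np.linspace(a0,np.radians(-78.2),12); P=p+.045*np.c_[np.cos(A),np.sin(A)]
print((np.diff(P,axis=0)/.2).round(3).tolist(),np.diff(A)[0]/np.pi,P[-1])
```

```text
[0.5068905  0.03471585 0.1722796 ] 0.0213013141769617 6.0003601759672165 [-0.19938258  2.24924653 -0.16935436]
0.04431212436415743 -1.7900072029876894
[[-0.003, -0.027], [-0.006, -0.027], [-0.009, -0.026], [-0.012, -0.024], [-0.015, -0.023], [-0.018, -0.021], [-0.02, -0.019], [-0.022, -0.016], [-0.024, -0.013], [-0.025, -0.01], [-0.026, -0.007]] -0.038590905453036534 [ 0.47180232 -0.00794903]
```

{"name": "apply_moves", "arguments": {"commands": [[[0.9,-0.003,-0.027,0,-0.0386],[0.9,-0.006,-0.027,0,-0.0386],[0.9,-0.009,-0.026,0,-0.0386],[0.9,-0.012,-0.024,0,-0.0386],[0.9,-0.015,-0.023,0,-0.0386],[0.9,-0.018,-0.021,0,-0.0386],[0.9,-0.02,-0.019,0,-0.0386],[0.9,-0.022,-0.016,0,-0.0386],[0.9,-0.024,-0.013,0,-0.0386],[0.9,-0.025,-0.01,0,-0.0386],[0.9,0,0,0,0]]], "force": 10}}

```text
t: 17.4
eef_pos: [0.4753, -0.0053, 0.1722]
ee_rot: [-3.141, 0.002, -1.253]
force: [-3.9, 10.9, 2.0]
width: 0.0211
gripper_force: 10.0
```

{"name": "apply_moves", "arguments": {"commands": [[[0.9,-0.01,0.002,0,-0.014],[0.9,-0.01,0.001,0,-0.014],[0.9,0,0,0,0]]]}}

```text
t: 17.7
eef_pos: [0.4724, -0.0058, 0.1723]
ee_rot: [-3.14, 0.0, -1.337]
force: [2.1, 1.5, -1.2]
width: 0.0211
gripper_force: 10.0
```

{"name": "apply_moves", "arguments": {"commands": [[[0.9,-0.006,-0.001,0,-0.008],[0.9,-0.004,-0.001,0,-0.006],[0.9,0,0,0,0]]]}}

```text
t: 18.0
eef_pos: [0.4722, -0.0054, 0.1725]
ee_rot: [-3.137, 0.001, -1.38]
force: [8.0, 3.3, -7.0]
width: 0.0205
gripper_force: 10.0
```

{"name": "apply_moves", "arguments": {"commands": [[[0.9,-0.006,-0.001,0,0],[0.9,-0.004,0,0,0],[0.9,0,0,0,0]]]}}

```text
t: 18.3
eef_pos: [0.472, -0.0052, 0.1728]
ee_rot: [-3.134, 0.001, -1.379]
force: [17.1, 2.5, -12.7]
width: 0.0211
gripper_force: 10.0
```

The arm is against its stop: 17 N at the knob and no further motion. Let go, rise and back off for a look.

{"name": "apply_moves", "arguments": {"commands": [[[0.5,0.007,0,0,0],[0,0,0,0,0],[-0.2,0,0,0,0],[-0.2,0,0,0,0],[-0.2,0,0,0.15,0],[-0.2,0,0,0.2,0],[-0.2,0,0,0.15,0],[-0.2,-0.05,0.2,0,0],[-0.2,-0.05,0.2,0,0],[-0.2,-0.05,0.2,0,0],[-0.2,-0.05,0.15,0,0],[-0.2,0,0,0,0]]]}}

```text
t: 19.5
eef_pos: [0.4283, 0.1455, 0.2722]
ee_rot: [3.141, 0.0, -1.377]
force: [-0.2, 0.0, 0.3]
width: 0.0524
gripper_force: 0.0
```

Run:
```python
from h import *
s=arm.get_state();print(s['q'].round(3),s['eef_pos'],s['ee_rot'],s['width'])
g=grab('side');f=grab('top')
A=cv2.resize(f['image'][165:265,255:355],None,fx=3.95,fy=3.95,interpolation=cv2.INTER_CUBIC)
B=cv2.resize(g['image'][180:280,250:350],None,fx=3.95,fy=3.95,interpolation=cv2.INTER_CUBIC)
cv2.imwrite('pics/m5.png',np.hstack([A,B]))
```

```text
[ 0.765 -0.035 -0.414 -0.    -1.191 -0.571] [0.4283041  0.14554889 0.27217703] [ 3.14141741e+00  1.95001243e-04 -1.37706094e+00] 0.05243651459512544
```

View pics/m5.png

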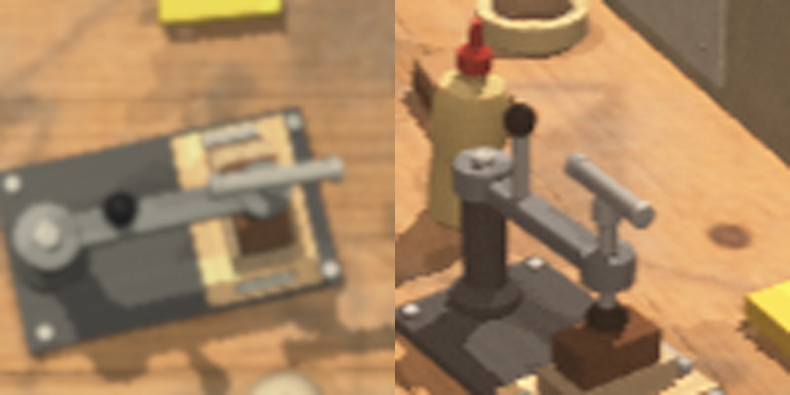

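The arm is over the stack. In the top crop the T-bar runs from about (212,182) to (342,167), and in the side crop the foot is just above the walnut.

Run:
```python
from h import *
f=grab('top');g=grab('side')
P=np.array([ray(f,255+(x+.5)/3.95-.5,165+(y+.5)/3.95-.5,.167)[:2] for x,y in [(212,182),(342,167),(120,208)]])
print(P,P[:2].mean(0),np.hypot(*(P[1]-P[0])),np.degrees(np.arctan2(*(P[1]-P[0])[::-1])))
k=P[2]-[.4626,.0361];print('arm ang',np.degrees(np.arctan2(k[1],k[0])))
Q=np.array([ray(g,250+(x-395+.5)/3.95-.5,180+(y+.5)/3.95-.5,.163)[:2] for x,y in [(575,162),(645,215)]]);print(Q,Q.mean(0),np.hypot(*(Q[1]-Q[0])),np.degrees(np.arctan2(*(Q[1]-Q[0])[::-1])))
```

```text
[[ 0.48824336 -0.0622981 ]
 [ 0.4967966  -0.14002748]
 [ 0.47296288 -0.00730288]] [ 0.49251998 -0.10116279] 0.07819856096763837 -83.7205137451228
arm ang -76.57145222916111
[[ 0.48871786 -0.05721736]
 [ 0.49996827 -0.13543669]] [ 0.49434307 -0.09632703] 0.07902426335590511 -81.81519291850668
```

{"name": "apply_moves", "arguments": {"commands": [[[-0.2,0.05,-0.15,0,-0.02],[-0.2,0.05,-0.24,0,0],[-0.2,0.06,-0.24,0,0],[-0.2,0.06,-0.24,0,0],[-0.2,0.05,-0.2,0,0],[-0.2,0.048,-0.157,0,0],[-0.2,0,0,-0.15,0],[-0.2,0,0,-0.2,0],[-0.2,0,0,-0.13,0],[-0.2,0,0,-0.06,0],[-0.2,0,0,0,0],[-0.2,0,0,0,0]]]}}

```text
t: 20.9
eef_pos: [0.4936, -0.1025, 0.1652]
ee_rot: [-3.141, -0.001, -1.443]
force: [0.0, -1.2, 1.0]
width: 0.0523
gripper_force: 0.0
```

{"name": "apply_moves", "arguments": {"commands": [[[0.3,0,0,0,0],[0.8,0,0,0,0],[1,0,0,0,0],[1,0,0,0,0],[1,0,0,0,0],[1,0,0,0,0],[1,0,0,0,0],[1,0,0,0,0]]], "force": 15}}

```text
t: 21.7
eef_pos: [0.4931, -0.102, 0.1644]
ee_rot: [-3.141, -0.0, -1.443]
force: [-1.2, 1.0, 3.7]
width: 0.0191
gripper_force: 15.0
```

{"name": "apply_moves", "arguments": {"commands": [[[1,0,0,0,0],[1,0,0,0,0],[1,0,0,0,0]]], "force": 30}}

```text
t: 22.0
eef_pos: [0.4931, -0.1021, 0.1643]
ee_rot: [-3.141, -0.0, -1.443]
force: [-1.4, 1.5, 3.6]
width: 0.0189
gripper_force: 30.0
```

Run:
```python
from h import *
s=arm.get_state();print(s['eef_pos'],s['ee_rot'],s['width'],s['gripper_force'],s['force'],s['moment'])
```

```text
[ 0.49307423 -0.1020859   0.16433302] [-3.14130529e+00 -6.81155381e-05 -1.44310653e+00] 0.018902982851421172 30.00106930732727 [-1.44295165  1.47280056  3.63070143] [0.61377547 0.36579071 0.0209754 ]
```

The 18.9 mm width suggests the fingers are on a hub under the bar. I'll regrip higher, on the bar alone.

{"name": "apply_moves", "arguments": {"commands": [[[0.3,0,0,0,0],[0.3,0,0,0,0],[0.3,0,0,0.06,0],[0.3,0,0,0,0],[1,0,0,0,0],[1,0,0,0,0],[1,0,0,0,0],[1,0,0,0,0],[1,0,0,0,0],[1,0,0,0,0]]], "force": 30}}

```text
t: 23.0
eef_pos: [0.493, -0.1021, 0.1761]
ee_rot: [-3.142, -0.0, -1.443]
force: [1.2, 0.4, 0.9]
width: 0.0176
gripper_force: 30.0
```

Run:
```python
from h import *
s=arm.get_state();print(s['eef_pos'],s['ee_rot'],s['width'],s['gripper_force'],s['force'],s['moment'])
```

```text
[ 0.49300437 -0.10207328  0.1761475 ] [-3.14153364e+00 -1.47477559e-05 -1.44316044e+00] 0.01762306049436421 30.00014752149582 [1.17865644 0.37248741 0.94338927] [ 0.15803735 -0.18909807  0.05049179]
```

{"name": "apply_moves", "arguments": {"commands": [[[1,0,0,0,0],[1,0,0,-0.0028,-0.0446],[1,0,0,-0.0028,-0.0446],[1,0,0,-0.0028,-0.0446],[1,0,0,0,0]]], "force": 60}}

```text
t: 23.5
eef_pos: [0.4925, -0.102, 0.1745]
ee_rot: [3.141, -0.0, -1.866]
force: [-2.1, 1.6, 2.8]
width: 0.0162
gripper_force: 60.0
```

Run:
```python
from h import *
s=arm.get_state();print(s['eef_pos'],s['ee_rot'],s['width'],s['gripper_force'],s['force'],s['moment'])
```

```text
[ 0.49251167 -0.10199933  0.17450631] [ 3.14085644e+00 -9.92388588e-05 -1.86553671e+00] 0.01623251270079293 60.00270187854767 [-2.11668464  1.60349507  2.81543878] [0.80312689 0.5825424  0.10872459]
```

Run:
```python
from h import *
g=grab('side');f=grab('top')
for n,F in (('side',g),('top',f)):
  h=cv2.cvtColor(F['image'],cv2.COLOR_BGR2HSV)
  for sgn in(0,180):
    for a in range(-76,-125,-6):
      r=np.radians(a+sgn); out=[]
      for L in(.038,.046):
        u,v=proj(F,(.492+L*np.cos(r),-.101+L*np.sin(r),.162))[0].round().astype(int)
        out.append(((int(u),int(v)),np.median(h[v-1:v+2,u-1:u+2].reshape(-1,3),0).astype(int).tolist()))
      print(n,a+sgn,*out)
```

```text
side -76 ((314, 235), [16, 113, 236]) ((316, 236), [16, 117, 238])
side -82 ((312, 235), [15, 112, 235]) ((314, 237), [16, 114, 237])
side -88 ((311, 236), [15, 112, 233]) ((313, 237), [15, 113, 236])
side -94 ((310, 236), [14, 105, 205]) ((311, 238), [15, 108, 233])
side -100 ((308, 236), [13, 51, 126]) ((309, 238), [14, 104, 206])
side -106 ((306, 236), [14, 51, 124]) ((307, 238), [14, 55, 120])
side -112 ((305, 236), [14, 53, 124]) ((305, 238), [14, 55, 117])
side -118 ((303, 236), [14, 54, 110]) ((303, 238), [14, 55, 112])
side -124 ((301, 236), [13, 65, 118]) ((301, 238), [13, 62, 155])
side 104 ((294, 223), [15, 83, 152]) ((292, 221), [14, 108, 215])
side 98 ((295, 222), [16, 68, 142]) ((294, 221), [15, 78, 144])
side 92 ((297, 222), [16, 65, 152]) ((295, 220), [15, 68, 142])
side 86 ((298, 222), [15, 65, 157]) ((297, 220), [15, 66, 151])
side 80 ((300, 221), [15, 65, 110]) ((299, 220), [15, 65, 157])
side 74 ((301, 221), [15, 55, 110]) ((301, 220), [15, 53, 109])
side 68 ((303, 221), [16, 42, 190]) ((303, 220), [15, 53, 186])
side 62 ((305, 221), [14, 99, 207]) ((305, 220), [1
[... 494 characters left out ...]
43, 216), [15, 23, 34])
top -118 ((339, 217), [20, 15, 33]) ((342, 218), [20, 23, 35])
top -124 ((338, 218), [20, 15, 36]) ((341, 220), [30, 12, 44])
top 104 ((309, 213), [15, 39, 66]) ((306, 214), [22, 33, 117])
top 98 ((309, 212), [14, 62, 61]) ((305, 212), [16, 69, 64])
top 92 ((308, 210), [15, 74, 65]) ((305, 210), [14, 75, 66])
top 86 ((308, 208), [15, 75, 68]) ((305, 208), [15, 76, 68])
top 80 ((309, 207), [15, 75, 70]) ((305, 206), [15, 78, 73])
top 74 ((309, 205), [14, 77, 74]) ((306, 204), [15, 78, 77])
top 68 ((309, 204), [14, 77, 76]) ((306, 202), [15, 80, 82])
top 62 ((310, 202), [15, 80, 80]) ((307, 200), [15, 81, 89])
top 56 ((311, 201), [14, 80, 83]) ((308, 199), [15, 81, 91])
```

The bench now shows where the bar's end used to be, at (313,234), and grey appears at about (306,236), near -106°. So the handle turns with the gripper, and I'll continue.

{"name": "apply_moves", "arguments": {"commands": [[[1,0,0,-0.0028,-0.0446],[1,0,0,-0.0028,-0.0446],[1,0,0,-0.0028,-0.0446],[1,0,0,-0.0028,-0.0446],[1,0,0,-0.0028,-0.0446],[1,0,0,-0.0028,-0.0446],[1,0,0,-0.0028,-0.0446],[1,0,0,0,0]]]}}

```text
t: 24.4
eef_pos: [0.4926, -0.1006, 0.1705]
ee_rot: [3.139, 0.0, -2.845]
force: [-5.6, 11.8, 4.9]
width: 0.016
gripper_force: 60.0
```

```bash
cat > st.py <<'E'
from h import *
s=arm.get_state();print(s['t'],s['eef_pos'].round(4),s['ee_rot'].round(3),round(s['width'],4),s['force'].round(1),s['moment'].round(3),s['q'].round(2),s['joint_efforts'][5].round(3))
E
python3 st.py
```

```text
24.4 [ 0.4926 -0.1006  0.1705] [ 3.139  0.    -2.845] 0.016 [-5.6 11.8  4.9] [4.305 1.421 0.139] [ 0.19  0.14 -0.47 -0.   -0.96 -1.46] -1.95
```

{"name": "apply_moves", "arguments": {"commands": [[[1,-0.005,0.01,0,0],[1,0,0,0,0]]]}}

```text
t: 24.6
eef_pos: [0.4921, -0.0999, 0.1706]
ee_rot: [-3.141, 0.0, -2.841]
force: [-0.6, 1.9, 2.3]
width: 0.016
gripper_force: 60.0
```

```bash
python3 st.py
```

```text
24.6 [ 0.4921 -0.0999  0.1706] [-3.141  0.    -2.841] 0.016 [-0.6  1.9  2.3] [0.762 0.069 0.169] [ 0.19  0.14 -0.47  0.   -0.95 -1.46] -0.172
```

{"name": "apply_moves", "arguments": {"commands": [[[1,0,0,-0.0028,-0.0446],[1,0,0,-0.0028,-0.0446],[1,0,0,-0.0028,-0.0446],[1,0,0,0,0]]]}}

```text
t: 25.0
eef_pos: [0.4921, -0.0993, 0.169]
ee_rot: [3.14, 0.0, 3.016]
force: [-1.7, 7.1, 4.6]
width: 0.0162
gripper_force: 60.0
```

```bash
python3 st.py
```

```text
25.0 [ 0.4921 -0.0993  0.169 ] [3.14  0.    3.016] 0.0162 [-1.7  7.1  4.6] [2.786 0.748 0.126] [ 0.19  0.14 -0.47 -0.   -0.95 -1.89] -1.961
```

{"name": "apply_moves", "arguments": {"commands": [[[1,0,0.006,0,0],[1,0,0,-0.0028,-0.0446],[1,0,0,-0.0028,-0.0446],[1,0,0,-0.0028,-0.0446]]]}}

```text
t: 25.4
eef_pos: [0.4924, -0.0983, 0.1675]
ee_rot: [3.14, 0.0, 2.595]
force: [-1.3, 7.9, 5.7]
width: 0.0155
gripper_force: 60.0
```

```bash
python3 st.py
```

```text
25.4 [ 0.4924 -0.0983  0.1675] [3.14  0.    2.595] 0.0155 [-1.3  7.9  5.7] [2.847 0.603 0.293] [ 0.19  0.15 -0.48 -0.   -0.95 -2.31] 1.974
```

{"name": "apply_moves", "arguments": {"commands": [[[1,0,0.004,0,0],[1,0,0,0,0]]]}}

```text
t: 25.6
eef_pos: [0.4923, -0.098, 0.1675]
ee_rot: [3.141, 0.001, 2.601]
force: [-0.3, 3.5, 4.4]
width: 0.0162
gripper_force: 60.0
```

```bash
python3 st.py
```

```text
25.6 [ 0.4923 -0.098   0.1675] [3.141e+00 1.000e-03 2.601e+00] 0.0162 [-0.3  3.5  4.4] [1.092 0.177 0.182] [ 0.2   0.15 -0.48  0.   -0.95 -2.31] -0.447
```

{"name": "apply_moves", "arguments": {"commands": [[[1,0,0.002,-0.0028,-0.0446],[1,0,0,-0.0028,-0.0446]]]}}

```text
t: 25.8
eef_pos: [0.4926, -0.0976, 0.1665]
ee_rot: [3.14, 0.001, 2.316]
force: [-0.2, 5.1, 5.2]
width: 0.0162
gripper_force: 60.0
```

```bash
python3 st.py
```

```text
25.8 [ 0.4926 -0.0976  0.1665] [3.140e+00 1.000e-03 2.316e+00] 0.0162 [-0.2  5.1  5.2] [ 1.551 -0.045  0.435] [ 0.2   0.15 -0.48  0.   -0.94 -2.59] 2.105
```

{"name": "apply_moves", "arguments": {"commands": [[[1,0,0.003,0,0],[1,0,0,0,0]]]}}

```text
t: 26.0
eef_pos: [0.4926, -0.0973, 0.1664]
ee_rot: [3.141, 0.001, 2.323]
force: [-0.2, -0.1, 4.9]
width: 0.0163
gripper_force: 60.0
```

```bash
python3 st.py
python3 - <<'E'
from h import *
g=grab('side');h=cv2.cvtColor(g['image'],cv2.COLOR_BGR2HSV)
# yaw 2.32 rad =133deg => bar ends at 133 and -47
for a in list(range(-65,-20,5))+list(range(105,160,5)):
  r=np.radians(a); out=[]
  for L in(.030,.038,.046):
    u,v=proj(g,(.492+L*np.cos(r),-.100+L*np.sin(r),.153))[0].round().astype(int)
    out.append(h[v-1:v+2,u-1:u+2].reshape(-1,3).mean(0).astype(int).tolist())
  print(a,(u,v),out)
E
```

```text
26.0 [ 0.4926 -0.0973  0.1664] [3.141e+00 1.000e-03 2.323e+00] 0.0163 [-0.2 -0.1  4.9] [ 0.002 -0.552  0.194] [ 0.2   0.15 -0.48  0.   -0.94 -2.59] -0.484
-65 (np.int64(318), np.int64(238)) [[14, 97, 189], [15, 105, 198], [15, 118, 224]]
-60 (np.int64(319), np.int64(237)) [[14, 75, 142], [14, 80, 147], [14, 109, 197]]
-55 (np.int64(320), np.int64(237)) [[14, 75, 142], [14, 80, 147], [15, 116, 218]]
-50 (np.int64(321), np.int64(236)) [[14, 55, 121], [14, 58, 121], [15, 120, 229]]
-45 (np.int64(321), np.int64(235)) [[14, 55, 121], [15, 53, 131], [14, 117, 217]]
-40 (np.int64(322), np.int64(234)) [[14, 51, 137], [14, 68, 140], [15, 123, 231]]
-35 (np.int64(322), np.int64(233)) [[14, 51, 137], [14, 60, 150], [15, 122, 230]]
-30 (np.int64(322), np.int64(233)) [[14, 51, 150], [14, 57, 171], [15, 122, 230]]
-25 (np.int64(322), np.int64(232)) [[14, 51, 150], [14, 57, 171], [15, 121, 233]]
105 (np.int64(292), np.int64(225)) [[15, 68, 147], [15, 68, 150], [15, 69, 150]]
110 (np.int64(291), np.int64(225)) [[15, 66, 145], [15, 67, 148], [15, 68, 150]]
115 (np.int64(289), np.int64(226)) [[14, 58, 134], [15, 61, 139], [15, 72, 151]]
120 (np.int64(288), np.int64(226)) [[14, 58, 134], [15, 59, 137], [14, 82, 163]]
125 (np.int64(288), np.int64(227)) [[14, 56, 129], [14, 52, 124], [14, 87, 169]]
130 (np.int64(287), np.int64(228)) [[14, 53, 118], [14, 52, 124], [13, 101, 192]]
135 (np.int64(286), np.int64(228)) [[13, 53, 116], [13, 61, 129], [13, 96, 197]]
140 (np.int64(286), np.int64(229)) [[13, 52, 109], [13, 61, 129], [13, 73, 179]]
145 (np.int64(285), np.int64(230)) [[13, 52, 109], [13, 61, 141], [13, 42, 152]]
150 (np.int64(285), np.int64(231)) [[12, 57, 112], [14, 46, 135], [13, 35, 154]]
155 (np.int64(285), np.int64(231)) [[12, 57, 112], [14, 46, 135], [13, 35, 154]]
```

The moment in motion rose from 0.29 to 0.44 N m, and the angle puts the foot at about 35 N. That is firm, so let go and rise clear.

{"name": "apply_moves", "arguments": {"commands": [[[0.6,0,0,0,0],[0.2,0,0,0,0],[-0.2,0,0,0,0],[-0.2,0,0,0,0],[-0.2,0,0,0,0],[-0.2,0,0,0.1,0],[-0.2,0,0,0.2,0],[-0.2,0,0,0.2,0],[-0.2,-0.1,0.2,0,0],[-0.2,-0.1,0.24,0,0],[-0.2,-0.1,0.24,0,0],[-0.2,0,0.2,0,0]]]}}

```text
t: 27.25
eef_pos: [0.4312, 0.0763, 0.2664]
ee_rot: [3.141, -0.001, 2.318]
force: [1.8, 0.6, 0.6]
width: 0.0525
gripper_force: 0.0
```

```bash
python3 st.py
python3 - <<'E'
from h import *
f=grab('top');im=f['image'];h=cv2.cvtColor(im,cv2.COLOR_BGR2HSV)
# knob (dark blob near expected)
u,v=proj(f,(.4722,-.0055,.172))[0];m=(h[...,2]<55).astype(np.uint8);k=np.zeros_like(m);a,b=int(u),int(v);k[b-9:b+10,a-9:a+10]=m[b-9:b+10,a-9:a+10]
n,l,s,c=cv2.connectedComponentsWithStats(k);i=1+s[1:,4].argmax();P=ray(f,*c[i],.176);d=P[:2]-[.4626,.0361];print('knob',(u,v),c[i],P,s[i,4],np.degrees(np.arctan2(d[1],d[0])))
# walnut pixels visible
w=cv2.inRange(h,(3,60,50),(14,255,150));k=np.zeros_like(w);k[190:245,295:345]=w[190:245,295:345]
C=max(cv2.findContours(k,0,2)[0],key=cv2.contourArea);print('walnut',[ray(f,*p,.062)[:2].round(3) for p in cv2.boxPoints(cv2.minAreaRect(np.argwhere(k)[:,::-1].astype(np.float32)))])
E
```

```text
27.25 [0.4312 0.0763 0.2664] [ 3.141e+00 -1.000e-03  2.318e+00] 0.0525 [1.8 0.6 0.6] [ 0.022 -0.4   -0.007] [ 0.63 -0.06 -0.45 -0.   -1.18 -3.02] 0.912
knob (np.float64(284.30483205110517), np.float64(217.3343434980497)) [285.         217.20930233] [ 0.47195817 -0.00699613  0.176     ] 43 -77.74862011375386
walnut [array([ 0.416, -0.065]), array([ 0.519, -0.066]), array([ 0.518, -0.161]), array([ 0.416, -0.158])]
```

{"name": "apply_moves", "arguments": {"commands": [[[-0.2,0,0.05,0,0.045],[-0.2,-0.02,0.1,0,0.045],[-0.2,-0.02,0.1,0,0.045],[-0.2,0,0,0,0.045],[-0.2,0,0,0,0.045],[-0.2,0,0,0,0]]]}}

```text
t: 27.9
eef_pos: [0.4253, 0.1253, 0.2658]
ee_rot: [-3.141, -0.001, 3.027]
force: [-0.5, -0.2, 0.7]
width: 0.0527
gripper_force: 0.0
```

```bash
python3 st.py
python3 - <<'E'
from h import *
f=grab('top');h=cv2.cvtColor(f['image'],cv2.COLOR_BGR2HSV)
for z in(.16,):
  u,v=proj(f,(.492,-.1,z))[0].astype(int); print(u,v)
  for a in range(0,180,8):
    r=np.radians(a); o=[]
    for L in(-.036,-.028,-.02,.02,.028,.036):
      x,y=proj(f,(.492+L*np.cos(r),-.101+L*np.sin(r),z))[0].round().astype(int); o.append(tuple(h[y,x,1:].tolist()))
    print(a,o)
E
```

```text
27.9 [0.4253 0.1253 0.2658] [-3.141e+00 -1.000e-03  3.027e+00] 0.0527 [-0.5 -0.2  0.7] [ 0.055 -0.141  0.043] [ 0.73 -0.05 -0.44 -0.   -1.18 -2.42] 2.117
323 209
0 [(126, 83), (123, 83), (61, 80), (105, 228), (104, 231), (105, 226)]
8 [(121, 84), (124, 84), (88, 81), (103, 223), (101, 232), (96, 217)]
16 [(110, 114), (111, 106), (92, 100), (96, 220), (98, 226), (94, 182)]
24 [(110, 190), (110, 146), (108, 134), (93, 222), (69, 152), (76, 201)]
32 [(98, 175), (106, 218), (111, 180), (92, 222), (90, 167), (53, 206)]
40 [(53, 106), (97, 176), (107, 221), (91, 221), (95, 187), (48, 204)]
48 [(47, 98), (51, 105), (99, 200), (94, 210), (95, 209), (52, 161)]
56 [(106, 142), (31, 91), (91, 194), (100, 169), (93, 219), (80, 163)]
64 [(129, 184), (49, 99), (55, 111), (80, 140), (95, 218), (94, 216)]
72 [(133, 195), (113, 153), (45, 97), (77, 133), (108, 160), (93, 216)]
80 [(130, 198), (123, 160), (31, 91), (49, 136), (120, 125), (96, 192)]
88 [(129, 188), (128, 172), (34, 91), (34, 136), (79, 123), (94, 168)]
96 [(129, 195), (131, 191), (36, 92), (28, 135), (29, 134), (42, 141)]
104 [(133, 190), (133, 196), (33, 92), (28, 137), (27, 132), (29, 134)]
112 [(133, 182), (131, 170), (30, 92), (37, 172), (25, 131), (27, 133)]
120 [(128, 193), (116, 139), (32, 110), (38, 193), (32, 144), (30, 137)]
128 [(75, 140), (56, 142), (38, 135), (37, 200), (39, 202), (39, 189)]
136 [(44, 157), (38, 179), (38, 182), (35, 166), (37, 191), (37, 179)]
144 [(44, 187), (40, 193), (39, 194), (34, 141), (43, 100), (58, 106)]
152 [(40, 164), (38, 156), (49, 194), (28, 119), (93, 74), (108, 85)]
160 [(37, 184), (78, 138), (74, 206), (25, 103), (103, 77), (121, 84)]
168 [(58, 168), (100, 229), (101, 228), (29, 88), (123, 83), (123, 83)]
176 [(101, 225), (102, 233), (104, 230), (40, 82), (123, 81), (124, 84)]
```

```bash
python3 -c "
from station import arm
print(arm.job_done())"
```

```text
the job is handed in; nothing more can be done
None
```

The maple and walnut are stacked on the bed, the clamp arm is against its stop, and the foot bears on the walnut at an estimated 33–35 N (worked out from the handle angle, not measured); the robot is clear, the bottle, can and sanding block were left alone, and the job is handed in, though no verdict came back.

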